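Slip-angle test of glass bottles on a tilt deck

TASK

Find the slip angle of these bottles: lift the hinged deck by its cross bar, slowly, until the first of the two bottles standing on it slips down to the stop rail, and stop there, so that the other bottle keeps its place and the deck is left standing at that angle. Then note the angle with the height gauge: slide it along its guide, in under the deck, until its cross rod just touches the steel strip underneath and stays touching, pressing only gently so that the deck is not pushed up, and let go. Do not touch the bottles, and leave the other things on the bench alone.

Things in the scene. Friction and masses are not known exactly. Their poses are not given: they have to be found in the camera images.
- tester: tilt tester, fixed: aluminium base plate 230 mm wide (x), 720 mm long (y), 12 mm thick. Origin on the bench under the guide's centre line, 420 mm in +y from the hinge line; yaw within 0.22 of zero, so the hinge is on the robot's right. A guide of two steel rails (tops 24 mm above the bench, 51 mm apart inside) runs on the plate along x = 0 from y = -300 to +260 mm
- deck (a joint): tilt of the deck in rad: 0 lying level, grows as the free (+y) end is lifted, up to 0.6. The hinge is stiff (about 1.8 N m of friction): the deck stays where it is left; lifting at the bar takes about 12 N
- deck_hinge (a point): on the hinge axis, 50 mm above the bench, turning with the deck: x along the hinge, y up the deck, z square to it. Deck: board 200 mm wide, y = -10 to 310, z = 0 (underside) to 10 mm; stop rail 40 mm high, face at y = 55 (a bottle on it stands at y = 85 mm). Under it, centred, a shimmed steel contact strip 50 mm wide, y = 59 to 309, stands 1 to 8 mm proud of the underside, not measured
- deck_bar (a point): centre of the deck's lifting bar, a level steel round bar 12 mm thick, parallel to the hinge axis, 130 mm free between two posts, at y = 285, z = 60 mm in the deck_hinge frame (50 mm above the deck's top). It can be pinched from above, fingers either side in y, and turns in the fingers as the deck tilts
- bottle_a: clear glass bottle, aluminium cap, 60 mm across, 96 mm tall, about 180 g, standing on the deck 50 mm to one side of its centre line, y 135 to 155 mm in deck_hinge; origin: centre of its underside. One of the two is more slippery, not told which: it goes first, at a tilt between 12 and 21 degrees, sliding to the stop rail in a second or two; the other would go 4 to 6 degrees later
- bottle_b: the second bottle on the deck, same look and size, on the other side
- gauge: loose steel height gauge, 350 g, lying in the guide beyond the deck's free end: foot 46 mm wide, 225 mm long, 10 mm high, from 23 mm before to 203 mm behind its origin, which is on its underside (12 mm above the bench) straight below the cross rod; its y is the tester's +y. It slides along the guide towards the hinge (-y) with about 2 N
- gauge_rod (a point): axis centre of the gauge's cross rod: 12 mm thick, 46 mm long, parallel to the hinge, 91 mm above the gauge's underside (53 mm above the hinge axis). With the strip under the deck k mm proud it touches at (53 cos t + 6 + k) / sin t mm from the hinge at deck tilt t, k unknown: feel for it. Pressed with more than about 10 N the deck starts to be pushed up
- gauge_grip (a point): grip point of the gauge: black upright handle 18 mm wide (x), 30 mm along y, from 10 to 72 mm above the gauge's underside; the point lies on its axis 52 mm above the underside, 170 mm behind the rod in +y
- cap1: bystander: aluminium cap 29 mm across, 12 mm high, lying on the tester's plate beside the guide on its +x side
- cap2: bystander: another such cap, on the plate on the -x side
- spare_bottle1: bystander: bottle like the others, standing on the bench
- spare_bottle2: bystander: bottle like the others, standing on the bench
- weight: bystander: brass weight 44 mm across, 55 mm tall, standing on the bench
- tape_roll: bystander: cardboard tape roll 90 mm across, 45 mm high, lying flat on the bench
- screwdriver: bystander: screwdriver lying on the bench
There are look-alikes about, which are no part of the job. Leave any yellow look-alike of the bottle_b alone. Several things have the shape of the gauge; the one meant has the colours described above.

How it is judged:
By the outcome, as a careful person would: the job done as asked, in the order asked, and still so for the second after the job is handed in, with the robot touching nothing.
It also fails if it takes over 72 s, if anything falls off the work surface, if the arm or the gripper's body presses on something with over 40 N, if the wrist force passes 120 N, or if a joint passes its speed limit or range.

ROBOT

A 7-joint arm with a two-finger parallel gripper is mounted at the origin on the work surface. World frame = base frame: x ahead of the robot, y to its left, z up, the work surface at z = 0. Lengths are in mm, angles in rad, forces in N, time in s.
With the tool pointing down it reaches from about 400 to 875 mm from the base axis. Payload 4.4 kg.
Tool frame: the origin (TCP) lies midway between the tips of the shut fingers; the grasp point (between the pads) lies 19 mm behind it (ctrl.pinch_z is the distance from the TCP to the grasp point, in mm); z points along the fingers, y is the line along which they close (so a half turn about z gives the same grasp; the last joint's range is limited). The gripper opens to 85 mm and grips with 20 to 120 N. Pads are 22 mm wide; open, the fingers measure 114 mm over their backs; the gripper's body (76 mm by 85 mm) begins 54 mm behind the grasp point. The pads swing forward as they close: fully open they stand 13 mm farther back than shut.
Start: joints at [1.129, 0.628, 0.038, 1.517, -0.027, 0.996, -0.02], TCP at [238.589, -604.643, 231.313] pointing down, gripper open.
Joint ranges: [-3.06, 3.06], [-0.37, 2.12], [-1.25, 1.32], [0.18, 2.47], [-1.1, 4.24], [0.23, 1.98], [-2.94, 2.94]. Speed limits (rad/s): [2.57, 2.57, 3.14, 3.14, 3.14, 3.14, 3.14].

INTERFACE

Orientations are given as [roll, pitch, yaw] about the fixed x, y, z axes, in that order (R = Rz(yaw) Ry(pitch) Rx(roll)).
In Python, from cell import read_state, cams, order, ctrl gives the robot as it stands.
- The arm moves only by the tool move_arm, never from a script. Its argument "targets" is text: rows parted by semicolons, each of 7 numbers parted by spaces: the gripper's target within -1 to 1 (fully open at 1, half-way at 0, shut at -1), then the shift along the tool's x, y, z in cm, then the turn, a rotation vector about the tool's x, y, z in degrees. A call has 1 to 5 rows; each row shifts and turns the commanded pose from where the row before left it, along the tool's axes as they then stand; what a row does not reach is not made up. A row lasts 1/12 s, in which the tool goes at most 41.7 mm and 7.16 degrees, less where a joint would pass 70% of its speed; a pose out of reach is approached as far as the arm can. A call with a gripper value outside its range is refused whole. The fingers move at their own pace and stop on an object; the grip force is fixed at half the most. Time passes only in rows, so rows that do not move let the fingers close. It gives the time, the measured TCP pose, the force, the opening and the grip force at its end, in the units of the state.
- read_state(): the state, without advancing time (a new reading comes with each control period).
- cams.get_image(name): name is "scene" or "side" or "wrist"; returns a dict with "color" (480x640x3 uint8, red, green, blue), "fovy" (degrees; the focal length in pixels is half the picture's height over the tangent of half this angle, whatever the lens; pixels are square), "cx", "cy" (the principal point, pixels), "k1" (the pictures are not rectified: a ray, as slopes to the right and down, at radius r is drawn at 1 + k1 r^2 times it, then the intrinsics apply), "rvec" (rotation vector, rad) and "tvec" (3), from world to camera coordinates, as OpenCV has them. Camera axes: x right, y down, z forward; pixel columns grow to the right and rows downward; lengths in mm; the calibration is good to about 2 mm. A picture is of the moment at which its call begins. There is no depth.
- order.finish_job(): hands the job in; it is judged then, once.
The state is a dict: "clock": time; "qpos": joint angles; "qd": joint speeds; "tau": joint torques, N m; "eef_pos": TCP position; "tool_rot": TCP orientation; "force": force on the tool from outside, world axes, zero at the start; "torque": the same for the moment, N m; "width": finger opening in mm; "gripper_force": force on a finger pad.
Only numpy, scipy, OpenCV 4.12 (cv2) and the standard library are available. Lean on these libraries where they do the work, as an engineer would, in place of code of your own. Each camera call takes 0.05 s, during which the arm holds its last target. There are 200 camera calls.

## Working session

There is one attempt and no reset: what is moved stays moved. The work goes in short steps, Python scripts to look and compute and a tool call to move; the robot and the scene stay as the last step left them, time stands still between calls to the robot, and variables do not carry over. Pictures are saved under pics/ and viewed, at most 10 in all, crops included, and the job is handed in when it is done.

Besides the shell and the picture viewer there is one more tool, called after ">>>" by a JSON object that holds its "method" and its "body". move_arm: Moves the arm, as the interface text tells. Its arguments: {"type":"object","properties":{"targets":{"type":"string"}},"required":["targets"]}

```bash
mkdir -p pics; cat > h.py <<'E'
import numpy as np, cv2
from cell import read_state, cams, order, ctrl
from scipy.spatial.transform import Rotation as R
def shot(n,f=None):
    d=cams.get_image(n)
    if f: cv2.imwrite('pics/'+f,d['color'][:,:,::-1])
    return d
def KM(d):
    f=240/np.tan(np.radians(d['fovy'])/2)
    return np.array([[f,0,d['cx']],[0,f,d['cy']],[0,0,1.]]),np.array([d['k1'],0,0,0,0.])
def ray(d,uv):
    K,D=KM(d); p=cv2.undistortPoints(np.array([[uv]],float),K,D)[0,0]
    Rm=cv2.Rodrigues(np.array(d['rvec'],float))[0]; c=-Rm.T@np.array(d['tvec'],float)
    v=Rm.T@np.array([p[0],p[1],1]); return c,v/np.linalg.norm(v)
def plane(d,uv,z):
    c,v=ray(d,uv); return c+v*(z-c[2])/v[2]
def tri(*o):
    A=0;b=0
    rs=[ray(d,uv) for d,uv in o]
    for c,v in rs:
        P=np.eye(3)-np.outer(v,v);A=A+P;b=b+P@c
    x=np.linalg.solve(A,b); return x,[np.linalg.norm(np.cross(x-c,v)).round(1) for c,v in rs]
def proj(d,X):
    K,D=KM(d); return cv2.projectPoints(np.array(X,float).reshape(-1,3),np.array(d['rvec'],float),np.array(d['tvec'],float),K,D)[0][:,0]
E
python3 - <<'E'
from h import *
import pickle
ds={n:shot(n,n+'0.png') for n in('scene','side','wrist')}
pickle.dump(ds,open('d0.pkl','wb'))
for n,d in ds.items():
    c,v=ray(d,(320,240)); print(n,d['fovy'],c.round(),v.round(2))
s=read_state();print(s['clock'],s['eef_pos'],s['tool_rot'],s['width'],ctrl.pinch_z)
E
```

```text
scene 45.3510709742875 [1233. 1130.  902.] [-0.46 -0.71 -0.53]
side 57.93289978766313 [390. 775. 688.] [ 0.12 -0.76 -0.64]
wrist 58.1955384709894 [ 316. -574.  373.] [-0.32 -0.12 -0.94]
0.15 [ 238.41709663 -604.19855149  230.60131628] [-3.14014656e+00  1.51890852e-05  3.75787906e-01] 85.43208166844084 18.700000000000003
```

View pics/scene0.png

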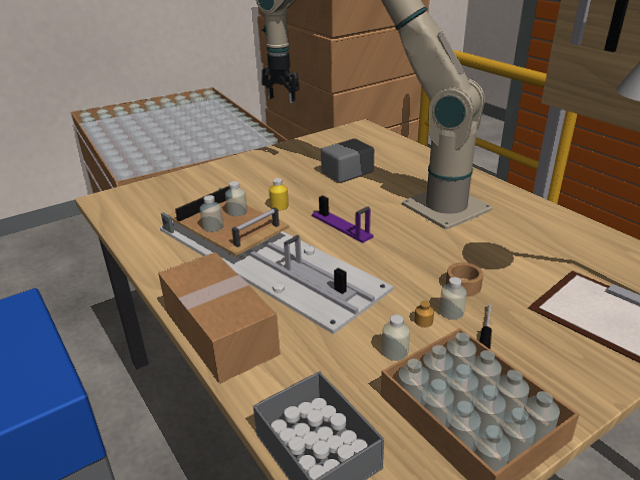

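View pics/side0.png

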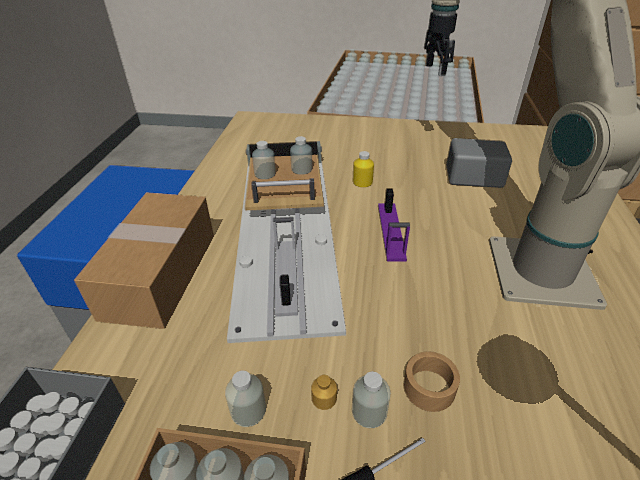

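The scene view shows the deck with its bar at about (256,222) and the gauge handle at (340,280). In the side view they are at (284,184) and (285,290). I'll zoom in on both.

```bash
python3 - <<'E'
from h import *
import pickle
ds=pickle.load(open('d0.pkl','rb'))
a=cv2.resize(ds['scene']['color'][170:335,155:400],None,fx=3.2,fy=3.2,interpolation=3)[:,:,::-1]
b=cv2.resize(ds['side']['color'][130:345,220:350],None,fx=2.75,fy=2.75,interpolation=3)[:,:,::-1]
cv2.imwrite('pics/a.png',a);cv2.imwrite('pics/b.png',b);print(a.shape,b.shape)
E
```

```text
(528, 784, 3) (591, 358, 3)
```

View pics/a.png

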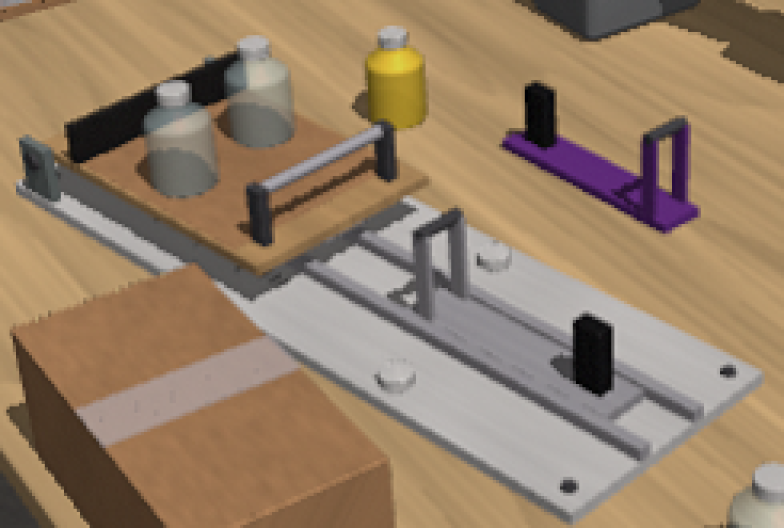

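View pics/b.png

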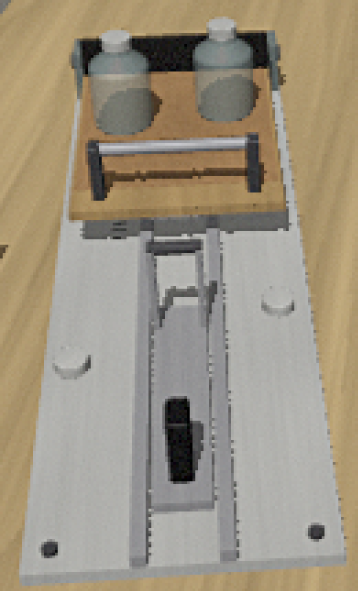

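In scene pixels the bar ends are about (237,229) and (274,212). In side pixels they are about (257,183) and (310,182). I'll triangulate bar, handle, rod and plate corners.

```bash
python3 - <<'E'
from h import *
import pickle
ds=pickle.load(open('d0.pkl','rb'))
S=lambda u,v:(ds['scene'],(155+u/3.2,170+v/3.2)); T=lambda u,v:(ds['side'],(220+u/2.75,130+v/2.75))
P={}
for n,a,b in [('barL',(262,188),(102,147)),('barR',(382,134),(248,144)),('htop',(593,322),(176,402)),('hbot',(593,388),(181,478)),
 ('rodL',(418,232),(150,247)),('rodR',(460,214),(202,245)),('plL',(573,516),(22,576)),('plR',(762,377),(348,568)),('holeL',(569,486),(50,549)),('holeR',(728,371),(316,532))]:
    x,r=tri(S(*a),T(*b)); P[n]=x; print(n,x.round(1),r)
for a,b in[('barL','barR'),('rodL','rodR'),('plL','plR'),('holeL','holeR')]:
    d=P[a]-P[b];print(a,np.arctan2(d[1],d[0]).round(4),np.linalg.norm(d).round(1),((P[a]+P[b])/2).round(1))
E
```

```text
barL [ 685.8 -111.4  110.9] [np.float64(0.5), np.float64(0.5)]
barR [ 555.7 -134.3  109.4] [np.float64(1.0), np.float64(1.0)]
htop [556.5 182.5  87.4] [np.float64(3.2), np.float64(3.2)]
hbot [556.4 186.3  20. ] [np.float64(2.5), np.float64(2.5)]
rodL [611.7  19.4 103.8] [np.float64(0.7), np.float64(0.7)]
rodR [569.3  15.2 104.9] [np.float64(0.8), np.float64(0.8)]
plL [649.3 285.9   9.7] [np.float64(1.0), np.float64(1.0)]
plR [425.7 239.1   3.9] [np.float64(3.2), np.float64(3.2)]
holeL [635.5 262.6  14.1] [np.float64(0.0), np.float64(0.0)]
holeR [450.3 222.4  14.1] [np.float64(0.1), np.float64(0.1)]
barL 0.1749 132.1 [ 620.8 -122.9  110.1]
rodL 0.0963 42.7 [590.5  17.3 104.4]
plL 0.2064 228.6 [537.5 262.5   6.8]
holeL 0.2133 189.5 [542.9 242.5  14.1]
```

>>> {"method": "move_arm", "body": {"targets": "1 0 0 -3 0 0 0;1 3.55 -2.05 0 0 0 0;1 3.55 -2.05 0 0 0 0;1 3.55 -2.05 0 0 0 0;1 3.55 -2.05 0 0 0 0"}}

```text
clock: 0.57
eef_pos: [341.2, -474.6, 261.2]
tool_rot: [-3.141, -0.0, 0.375]
force: [-0.0, -0.4, -0.1]
width: 85.1
gripper_force: 0.0
```

>>> {"method": "move_arm", "body": {"targets": "1 3.55 -2.05 0 0 0 0;1 3.55 -2.05 0 0 0 0;1 3.55 -2.05 0 0 0 0;1 3.55 -2.05 0 0 0 0;1 3.55 -2.05 0 0 0 0"}}

```text
clock: 0.98
eef_pos: [468.8, -314.0, 261.2]
tool_rot: [-3.141, 0.0, 0.376]
force: [1.2, -1.2, 0.0]
width: 85.4
gripper_force: 0.0
```

>>> {"method": "move_arm", "body": {"targets": "1 3.55 -2.05 0 0 0 0;1 3.55 -2.05 0 0 0 0;1 3.55 -2.05 0 0 0 0;1 3.55 -2.05 0 0 0 0;1 3.55 -2.05 0 0 0 0"}}

```text
clock: 1.4
eef_pos: [596.4, -153.5, 261.2]
tool_rot: [-3.141, 0.0, 0.376]
force: [1.2, -0.6, -0.5]
width: 85.4
gripper_force: 0.0
```

>>> {"method": "move_arm", "body": {"targets": "1 3.55 -2.05 0 0 0 0;1 0 0 0 0 0 4.9;1 0 0 0 0 0 4.9;1 0 0 0 0 0 0"}}

```text
clock: 1.73
eef_pos: [621.2, -122.1, 260.7]
tool_rot: [-3.142, 0.001, 0.204]
force: [-0.5, -0.9, 0.1]
width: 85.2
gripper_force: 0.0
```

```bash
python3 - <<'E'
from h import *
import pickle
d=shot('wrist','w1.png');pickle.dump(d,open('w1.pkl','wb'))
s=read_state();print(s['clock'],s['eef_pos'],s['tool_rot'],s['width'],s['force'])
r=R.from_euler('xyz',s['tool_rot']); print(r.inv().apply(np.array([620.8,-122.9,91.])-s['eef_pos']))
print(proj(d,[[685.8,-111.4,110.9],[555.7,-134.3,109.4]]))
E
```

```text
1.7833 [ 620.86449958 -123.01348188  260.85959557] [3.14133558e+00 1.11389140e-03 2.06712916e-01] 85.31667440279344 [ 0.14358916 -0.91056823 -0.62099862]
[ 1.49370153e-01 -1.67971136e-01  1.69859497e+02]
[[326.20980022 112.86979969]
 [320.76032388 292.86772182]]
```

View pics/w1.png

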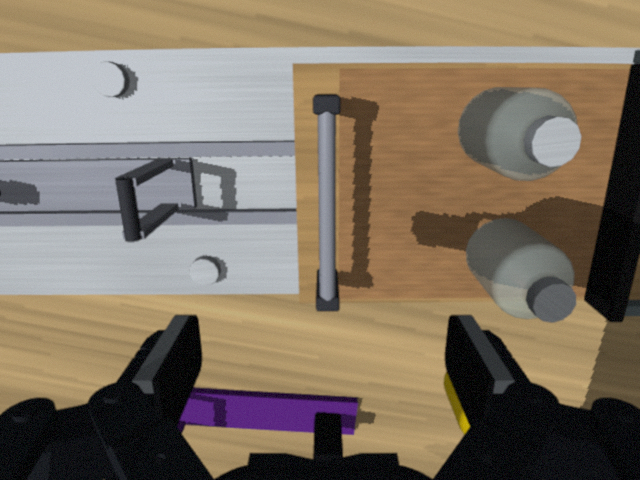

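The wrist view shows the bar upright at column 327, rows 110–272, well centred between the open fingers. Going down to grip it.

>>> {"method": "move_arm", "body": {"targets": "1 0 0 3.5 0 0 0;1 0 0 3.5 0 0 0;1 0 0 3.5 0 0 0;1 0 0 3.5 0 0 0;1 0 0 2 0 0 0"}}

```text
clock: 2.2
eef_pos: [618.4, -123.6, 97.7]
tool_rot: [-3.14, 0.005, 0.206]
force: [-1.1, 0.1, -0.1]
width: 85.6
gripper_force: 0.0
```

>>> {"method": "move_arm", "body": {"targets": "1 0 0 1 0 0 0;-1 0 0 0 0 0 0;-1 0 0 0 0 0 0;-1 0 0 0 0 0 0;-1 0 0 0 0 0 0"}}

```text
clock: 2.62
eef_pos: [622.4, -123.6, 93.3]
tool_rot: [3.14, -0.003, 0.205]
force: [0.3, -0.7, -0.5]
width: 38.9
gripper_force: 0.0
```

>>> {"method": "move_arm", "body": {"targets": "-1 0 0 0 0 0 0;-1 0 0 0 0 0 0;-1 0 0 0 0 0 0;-1 0 0 0 0 0 0;-1 0 0 0 0 0 0"}}

```text
clock: 3.03
eef_pos: [622.2, -124.6, 92.7]
tool_rot: [3.139, -0.002, 0.204]
force: [-0.5, -2.4, 7.3]
width: 10.0
gripper_force: 58.6
```

```bash
cat >> h.py <<'E'
# tester frame estimate
yaw=0.207; ex=np.array([np.cos(yaw),np.sin(yaw),0]); ey=np.array([-np.sin(yaw),np.cos(yaw),0])
hinge=np.array([620.8,-122.9,0])-285*ey+np.array([0,0,50.])
def deck(x,y,z,t):
    return hinge+ex*x+ey*(y*np.cos(t)-z*np.sin(t))+np.array([0,0,y*np.sin(t)+z*np.cos(t)])
E
python3 - <<'E'
from h import *
import pickle
s=read_state();print(s['clock'],s['eef_pos'],s['tool_rot'],s['width'],s['force'],s['gripper_force'])
ds=pickle.load(open('d0.pkl','rb'))
# caps in first pictures: crop pixels -> triangulate
S=lambda u,v:(ds['scene'],(155+u/3.2,170+v/3.2)); T=lambda u,v:(ds['side'],(220+u/2.75,130+v/2.75))
for a,b in [((173,88),(117,35)),((254,42),(221,22))]:
    x,r=tri(S(*a),T(*b)); q=x-hinge; print('cap',x.round(1),r,q@ex,q@ey,q[2])
E
```

```text
3.0333 [ 622.15387293 -124.62287766   92.74443683] [ 3.13913536e+00 -2.36855141e-03  2.04359574e-01] 9.97936244990806 [-0.53175661 -2.42134291  7.30296973] 58.571850657463074
cap [ 700.3 -241.   155.8] [np.float64(0.5), np.float64(0.5)] 53.52148030520059 153.05269077115196 105.84921587451092
cap [ 604.1 -274.5  158.6] [np.float64(0.7), np.float64(0.7)] -47.459223176493396 140.04116935643245 108.64663506310842
```

Bar gripped (10 mm, 59 N). Next I lift to about 10.5° in gentle steps and look.

>>> {"method": "move_arm", "body": {"targets": "-1 0 0.02 -0.1 0 0 0;-1 0 0.05 -0.21 0 0 0;-1 0 0.05 -0.21 0 0 0;-1 0 0.06 -0.26 0 0 0;-1 0 0.06 -0.26 0 0 0"}}

```text
clock: 3.45
eef_pos: [622.4, -126.2, 100.1]
tool_rot: [3.141, -0.001, 0.205]
force: [6.8, -3.7, -12.7]
width: 9.6
gripper_force: 58.2
```

>>> {"method": "move_arm", "body": {"targets": "-1 0 0.055 -0.206 0 0 0;-1 0 0.055 -0.206 0 0 0;-1 0 0.055 -0.206 0 0 0;-1 0 0.055 -0.206 0 0 0;-1 0 0.055 -0.206 0 0 0"}}

```text
clock: 3.87
eef_pos: [622.9, -128.6, 110.2]
tool_rot: [3.141, -0.001, 0.205]
force: [6.4, -4.7, -15.2]
width: 9.4
gripper_force: 58.2
```

>>> {"method": "move_arm", "body": {"targets": "-1 0 0.063 -0.204 0 0 0;-1 0 0.063 -0.204 0 0 0;-1 0 0.063 -0.204 0 0 0;-1 0 0.063 -0.204 0 0 0;-1 0 0.063 -0.204 0 0 0"}}

```text
clock: 4.28
eef_pos: [623.5, -131.5, 120.3]
tool_rot: [3.141, -0.001, 0.205]
force: [6.7, -2.9, -12.7]
width: 9.9
gripper_force: 58.2
```

>>> {"method": "move_arm", "body": {"targets": "-1 0 0.07 -0.202 0 0 0;-1 0 0.07 -0.202 0 0 0;-1 0 0.07 -0.202 0 0 0;-1 0 0.07 -0.202 0 0 0;-1 0 0.07 -0.202 0 0 0"}}

```text
clock: 4.7
eef_pos: [624.2, -134.7, 130.3]
tool_rot: [3.142, -0.001, 0.205]
force: [6.3, -3.2, -13.8]
width: 9.9
gripper_force: 58.2
```

```bash
cat >> h.py <<'E'
def tilt(s=None):
    s=s or read_state(); z=s['eef_pos'][2]-92.7+60
    return np.arcsin(z/291.25)-np.arctan2(60,285)
def ondeck(d,uv,h,t):
    c,v=ray(d,uv); n=deck(0,0,1,t)-deck(0,0,0,t); p0=deck(0,0,h,t)
    q=c+v*((p0-c)@n)/(v@n)-hinge; u=deck(0,1,0,t)-hinge
    return np.array([q@ex,q@u])
E
python3 - <<'E'
from h import *
import pickle
s=read_state();t=tilt(s);print(s['clock'],s['eef_pos'],s['force'],s['width'],np.degrees(t))
W=np.zeros((600,800,3),np.uint8);o=0
ds={}
for n in('scene','side'):
    d=ds[n]=shot(n)
    P=proj(d,[deck(x,y,107,t) for x,y in((53,153),(53,85),(-47,140),(-47,85))]);print(n,P.round(0).tolist())
    x0,y0=(P.mean(0)-[50,60]).astype(int)
    c=cv2.resize(d['color'][max(y0,0):y0+130,x0:x0+100],None,fx=4,fy=4,interpolation=3)[:,:,::-1]
    W[:c.shape[0],o:o+400]=c; o+=400; print(x0,y0)
pickle.dump(ds,open('d1.pkl','wb'));cv2.imwrite('pics/l1.png',W)
E
```

```text
4.7 [ 624.19442343 -134.65763963  130.34946856] [  6.3166188   -3.23313763 -13.76139229] 9.914264536354898 7.700733842237188
scene [[205.0, 189.0], [191.0, 185.0], [230.0, 176.0], [219.0, 173.0]]
161 120
side [[262.0, 133.0], [264.0, 125.0], [300.0, 130.0], [299.0, 124.0]]
231 68
```

View pics/l1.png

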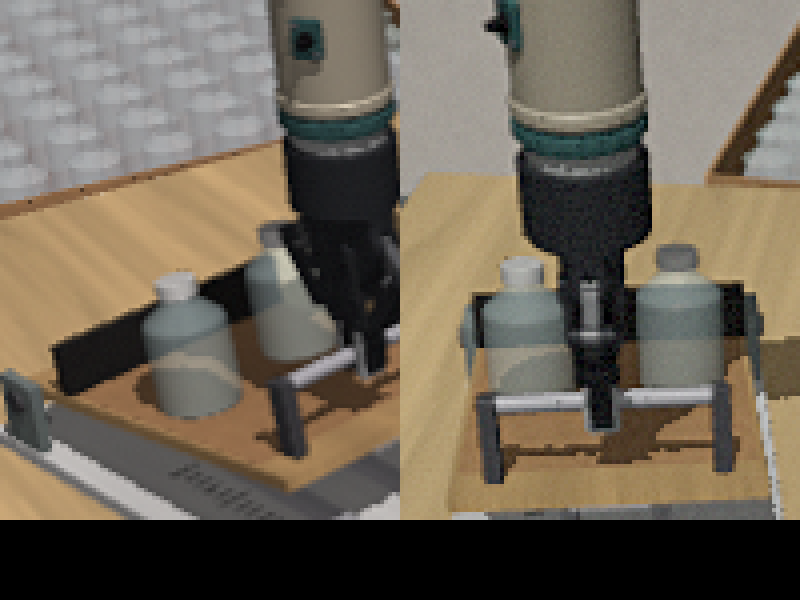

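Both bottles still stand, with caps at scene (205,192) and (229,179), side (261,135) and (300,132). I'll track these caps by patch matching. Lifting on towards 11°.

>>> {"method": "move_arm", "body": {"targets": "-1 0 0.066 -0.165 0 0 0;-1 0 0.066 -0.165 0 0 0;-1 0 0.066 -0.165 0 0 0;-1 0 0.066 -0.165 0 0 0;-1 0 0.066 -0.165 0 0 0"}}

```text
clock: 5.22
eef_pos: [624.8, -137.5, 138.4]
tool_rot: [-3.141, -0.001, 0.205]
force: [7.1, -3.1, -14.2]
width: 9.8
gripper_force: 58.2
```

>>> {"method": "move_arm", "body": {"targets": "-1 0 0.06 -0.15 0 0 0;-1 0 0.06 -0.15 0 0 0;-1 0 0.04 -0.1 0 0 0;-1 0 0 0 0 0 0;-1 0 0 0 0 0 0"}}

```text
clock: 5.63
eef_pos: [625.1, -139.1, 142.4]
tool_rot: [-3.141, -0.001, 0.205]
force: [6.5, -3.2, -13.9]
width: 9.6
gripper_force: 58.4
```

```bash
cat > chk.py <<'E'
from h import *
import pickle
d1=pickle.load(open('d1.pkl','rb')); t1=np.radians(7.7)
s=read_state(); t=tilt(s)
print('t %.2f tilt %.2f'%(s['clock'],np.degrees(t)),s['eef_pos'].round(1),s['force'].round(1),round(s['width'],1))
C={'scene':{'+x':(205,191.5),'-x':(228.5,179)},'side':{'+x':(261.5,135.5),'-x':(300,132)}}
B={'+x':(53,153),'-x':(-47,140)}
for n in C:
    d=shot(n)
    for b,(u,v) in C[n].items():
        x,y=B[b]; u,v=int(u),int(v); k=7
        T=d1[n]['color'][v-k:v+k+1,u-k:u+k+1]
        p1=proj(d1[n],[deck(x,y,107,t1)])[0]; p=proj(d,[deck(x,y,107,t),deck(x,y-10,107,t)])
        e=p[1]-p[0]; cu,cv_=np.round(np.array([u,v])+p[0]-p1).astype(int); m=18
        I=d['color'][cv_-k-m:cv_+k+m+1,cu-k-m:cu+k+m+1]
        r=cv2.matchTemplate(I,T,cv2.TM_CCOEFF_NORMED); _,mx,_,loc=cv2.minMaxLoc(r)
        dd=np.array([cu+loc[0]-m,cv_+loc[1]-m])-np.array([u,v])-(p[0]-p1)
        print(n,b,'slid mm %.1f'%(dd@e/(e@e)*10),'off px',dd.round(1),'score %.2f'%mx)
E
python3 chk.py
```

```text
t 5.63 tilt 10.25 [ 625.1 -139.1  142.4] [  6.5  -3.2 -13.9] 9.6
scene +x slid mm -4.2 off px [0.5 1.5] score 0.84
scene -x slid mm -0.4 off px [ 0.4 -1.8] score 0.85
side +x slid mm 19.1 off px [ 0.1 -2. ] score 0.81
side -x slid mm 2.2 off px [ 0.1 -0.2] score 0.85
```

>>> {"method": "move_arm", "body": {"targets": "-1 0 0.05 -0.11 0 0 0;-1 0 0.05 -0.11 0 0 0;-1 0 0.05 -0.11 0 0 0;-1 0 0.05 -0.11 0 0 0;-1 0 0.05 -0.11 0 0 0"}}

```text
clock: 6.15
eef_pos: [625.6, -141.2, 147.9]
tool_rot: [-3.141, -0.0, 0.205]
force: [5.8, -1.8, -13.7]
width: 9.9
gripper_force: 58.3
```

>>> {"method": "move_arm", "body": {"targets": "-1 0 0 0 0 0 0;-1 0 0 0 0 0 0;-1 0 0 0 0 0 0;-1 0 0 0 0 0 0;-1 0 0 0 0 0 0"}}

```text
clock: 6.57
eef_pos: [625.6, -141.3, 148.1]
tool_rot: [-3.141, -0.001, 0.205]
force: [5.8, -2.2, -11.8]
width: 10.0
gripper_force: 58.4
```

```bash
python3 chk.py
```

```text
t 6.57 tilt 11.46 [ 625.6 -141.3  148.1] [  5.8  -2.2 -11.8] 10.0
scene +x slid mm -7.8 off px [1.3 1.7] score 0.78
scene -x slid mm 1.5 off px [ 0.1 -2.7] score 0.82
side +x slid mm 45.1 off px [-0.8 -4.5] score 0.76
side -x slid mm -1.2 off px [0.2 0.1] score 0.87
```

>>> {"method": "move_arm", "body": {"targets": "-1 0 0.02 -0.047 0 0 0;-1 0 0.02 -0.047 0 0 0;-1 0 0.02 -0.047 0 0 0;-1 0 0.02 -0.047 0 0 0;-1 0 0.02 -0.047 0 0 0"}}

```text
clock: 7.08
eef_pos: [625.8, -142.2, 150.2]
tool_rot: [-3.141, -0.001, 0.205]
force: [5.9, -1.8, -13.3]
width: 9.7
gripper_force: 58.3
```

>>> {"method": "move_arm", "body": {"targets": "-1 0 0 0 0 0 0;-1 0 0 0 0 0 0;-1 0 0 0 0 0 0;-1 0 0 0 0 0 0;-1 0 0 0 0 0 0"}}

```text
clock: 7.5
eef_pos: [625.8, -142.2, 150.3]
tool_rot: [-3.141, -0.001, 0.205]
force: [6.3, -1.6, -12.8]
width: 9.8
gripper_force: 58.3
```

```bash
python3 chk.py; python3 - <<'E'
from h import *
t=tilt()
W=np.zeros((480,800,3),np.uint8)
d=shot('wrist');print(proj(d,[deck(x,y,106,t) for x,y in((53,153),(53,85),(-47,140),(-47,85))]).round())
W[:240,:320]=cv2.resize(d['color'],(320,240))[:,:,::-1]
d=shot('scene');W[:480,320:800]=cv2.resize(d['color'][130:250,150:270],(480,480),interpolation=3)[:,:,::-1]
d=shot('side');W[240:480,:320]=cv2.resize(d['color'][100:190,225:345],(320,240),interpolation=3)[:,:,::-1]
cv2.imwrite('pics/l2.png',W)
E
```

```text
t 7.50 tilt 11.93 [ 625.8 -142.2  150.3] [  6.3  -1.6 -12.8] 9.8
scene +x slid mm -9.6 off px [1.6 2.2] score 0.76
scene -x slid mm -0.3 off px [ 0.4 -2.3] score 0.79
side +x slid mm 51.4 off px [-0.8 -5. ] score 0.75
side -x slid mm -7.2 off px [0.2 0.6] score 0.86
[[824. 210.]
 [962. 198.]
 [743. 478.]
 [845. 447.]]
```

View pics/l2.png

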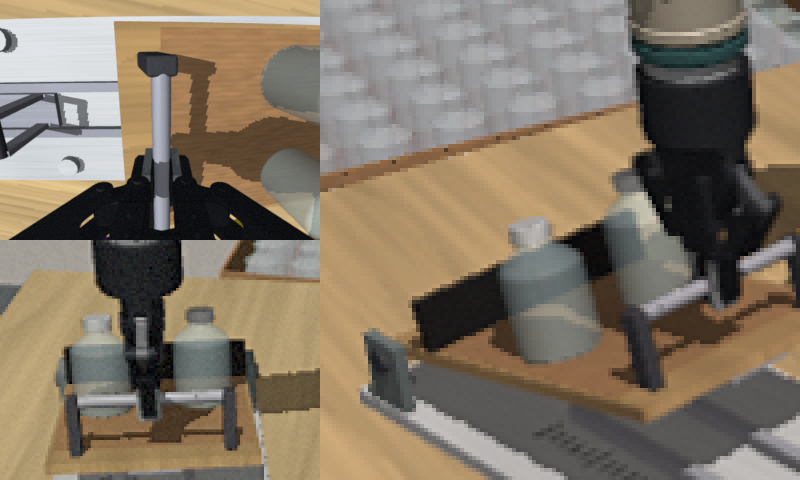

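Both bottles are still in place. The wrist view, at half size, shows their left edges near (262,80) and (262,178), against saturated wood. That makes a much better slip detector.

```bash
cat > wc.py <<'E'
from h import *
s=read_state(); t=tilt(s); d=shot('wrist'); c=d['color'].astype(float)
sat=(c[:,:,0]-c[:,:,2])/(c[:,:,0]+1)
print('t %.2f tilt %.2f'%(s['clock'],np.degrees(t)),s['force'].round(1),end=' ')
for n,r0 in(('+x',150),('-x',350)):
    e=[]
    for r in range(r0,r0+30,3):
        m=cv2.blur(sat[r-1:r+2].mean(0).reshape(1,-1),(7,1))[0]<0.28
        k=[u for u in range(440,628) if m[u:u+12].all()]
        e.append(k[0] if k else 640)
    print(n,'edge',np.median(e),min(e),max(e),end=' ')
print()
for x,y in((53,153),(53,85),(-47,140),(-47,85)): print(proj(d,[deck(x,y+30,5+10,t)]).round()[0],end=' ')
print()
E
python3 wc.py
```

```text
t 7.75 tilt 11.92 [  6.1  -1.3 -12.6] +x edge 522.0 521 523 -x edge 520.0 440 522 
[522. 159.] [645. 154.] [516. 348.] [603. 335.]
```

>>> {"method": "move_arm", "body": {"targets": "-1 0 0.021 -0.046 0 0 0;-1 0 0.021 -0.046 0 0 0;-1 0 0.021 -0.046 0 0 0;-1 0 0.021 -0.046 0 0 0;-1 0 0.021 -0.046 0 0 0"}}

```text
clock: 8.22
eef_pos: [626.0, -143.1, 152.4]
tool_rot: [-3.141, -0.0, 0.205]
force: [6.8, -1.9, -13.8]
width: 9.4
gripper_force: 58.3
```

>>> {"method": "move_arm", "body": {"targets": "-1 0 0 0 0 0 0;-1 0 0 0 0 0 0;-1 0 0 0 0 0 0;-1 0 0 0 0 0 0;-1 0 0 0 0 0 0"}}

```text
clock: 8.63
eef_pos: [626.0, -143.1, 152.5]
tool_rot: [-3.141, -0.0, 0.205]
force: [6.0, -0.7, -13.3]
width: 9.9
gripper_force: 58.3
```

```bash
python3 wc.py
```

```text
t 8.63 tilt 12.40 [  6.   -0.7 -13.3] +x edge 520.0 519 521 -x edge 518.5 440 521 
[520. 158.] [642. 154.] [514. 347.] [600. 334.]
```

>>> {"method": "move_arm", "body": {"targets": "-1 0 0.021 -0.046 0 0 0;-1 0 0.021 -0.046 0 0 0;-1 0 0.021 -0.046 0 0 0;-1 0 0.021 -0.046 0 0 0;-1 0 0.021 -0.046 0 0 0"}}

```text
clock: 9.1
eef_pos: [626.2, -144.1, 154.7]
tool_rot: [-3.141, -0.0, 0.205]
force: [6.4, -2.6, -13.7]
width: 10.0
gripper_force: 58.2
```

>>> {"method": "move_arm", "body": {"targets": "-1 0 0 0 0 0 0;-1 0 0 0 0 0 0;-1 0 0 0 0 0 0;-1 0 0 0 0 0 0;-1 0 0 0 0 0 0"}}

```text
clock: 9.52
eef_pos: [626.2, -144.1, 154.8]
tool_rot: [-3.141, -0.0, 0.205]
force: [7.3, -1.5, -14.2]
width: 9.7
gripper_force: 58.3
```

```bash
python3 wc.py
```

```text
t 9.52 tilt 12.89 [  7.3  -1.5 -14.2] +x edge 518.0 517 520 -x edge 517.0 440 519 
[518. 158.] [639. 154.] [513. 346.] [598. 332.]
```

>>> {"method": "move_arm", "body": {"targets": "-1 0 0.022 -0.046 0 0 0;-1 0 0.022 -0.046 0 0 0;-1 0 0.022 -0.046 0 0 0;-1 0 0.022 -0.046 0 0 0;-1 0 0.022 -0.046 0 0 0"}}

```text
clock: 9.98
eef_pos: [626.4, -145.1, 156.9]
tool_rot: [-3.14, -0.0, 0.205]
force: [7.2, -1.5, -14.6]
width: 10.2
gripper_force: 58.2
```

>>> {"method": "move_arm", "body": {"targets": "-1 0 0 0 0 0 0;-1 0 0 0 0 0 0;-1 0 0 0 0 0 0;-1 0 0 0 0 0 0;-1 0 0 0 0 0 0"}}

```text
clock: 10.4
eef_pos: [626.4, -145.1, 157.0]
tool_rot: [-3.14, -0.0, 0.205]
force: [6.9, -2.5, -14.0]
width: 9.9
gripper_force: 58.3
```

```bash
python3 wc.py
```

```text
t 10.40 tilt 13.38 [  6.9  -2.5 -14. ] +x edge 516.5 515 517 -x edge 515.0 440 518 
[517. 158.] [636. 153.] [511. 345.] [595. 331.]
```

>>> {"method": "move_arm", "body": {"targets": "-1 0 0.022 -0.046 0 0 0;-1 0 0.022 -0.046 0 0 0;-1 0 0.022 -0.046 0 0 0;-1 0 0.022 -0.046 0 0 0;-1 0 0.022 -0.046 0 0 0"}}

```text
clock: 10.87
eef_pos: [626.6, -146.1, 159.2]
tool_rot: [-3.14, -0.0, 0.205]
force: [7.1, -2.7, -15.2]
width: 9.9
gripper_force: 58.2
```

>>> {"method": "move_arm", "body": {"targets": "-1 0 0 0 0 0 0;-1 0 0 0 0 0 0;-1 0 0 0 0 0 0;-1 0 0 0 0 0 0;-1 0 0 0 0 0 0"}}

```text
clock: 11.28
eef_pos: [626.7, -146.1, 159.2]
tool_rot: [-3.14, -0.0, 0.205]
force: [7.1, -2.1, -13.8]
width: 9.5
gripper_force: 58.3
```

```bash
python3 wc.py
```

```text
t 11.28 tilt 13.86 [  7.1  -2.1 -13.8] +x edge 514.0 513 516 -x edge 513.0 440 517 
[515. 158.] [633. 153.] [509. 344.] [593. 330.]
```

>>> {"method": "move_arm", "body": {"targets": "-1 0 0.023 -0.046 0 0 0;-1 0 0.023 -0.046 0 0 0;-1 0 0.023 -0.046 0 0 0;-1 0 0.023 -0.046 0 0 0;-1 0 0.023 -0.046 0 0 0"}}

```text
clock: 11.75
eef_pos: [626.8, -147.1, 161.4]
tool_rot: [-3.14, -0.0, 0.205]
force: [7.7, -3.2, -15.4]
width: 10.1
gripper_force: 58.2
```

>>> {"method": "move_arm", "body": {"targets": "-1 0 0 0 0 0 0;-1 0 0 0 0 0 0;-1 0 0 0 0 0 0;-1 0 0 0 0 0 0;-1 0 0 0 0 0 0"}}

```text
clock: 12.17
eef_pos: [626.8, -147.2, 161.5]
tool_rot: [-3.14, -0.0, 0.205]
force: [6.8, -1.6, -14.4]
width: 9.9
gripper_force: 58.3
```

```bash
python3 wc.py
```

```text
t 12.17 tilt 14.35 [  6.8  -1.6 -14.4] +x edge 512.5 511 514 -x edge 512.0 440 515 
[513. 157.] [629. 152.] [508. 343.] [590. 329.]
```

>>> {"method": "move_arm", "body": {"targets": "-1 0 0.023 -0.046 0 0 0;-1 0 0.023 -0.046 0 0 0;-1 0 0.023 -0.046 0 0 0;-1 0 0.023 -0.046 0 0 0;-1 0 0.023 -0.046 0 0 0"}}

```text
clock: 12.63
eef_pos: [627.1, -148.1, 163.6]
tool_rot: [-3.14, -0.0, 0.205]
force: [6.3, -1.8, -14.7]
width: 9.8
gripper_force: 58.2
```

>>> {"method": "move_arm", "body": {"targets": "-1 0 0 0 0 0 0;-1 0 0 0 0 0 0;-1 0 0 0 0 0 0;-1 0 0 0 0 0 0;-1 0 0 0 0 0 0"}}

```text
clock: 13.05
eef_pos: [627.1, -148.2, 163.7]
tool_rot: [-3.14, -0.0, 0.205]
force: [8.2, -1.2, -13.9]
width: 9.7
gripper_force: 58.3
```

```bash
python3 wc.py
```

```text
t 13.05 tilt 14.84 [  8.2  -1.2 -13.9] +x edge 510.0 510 512 -x edge 510.0 440 514 
[511. 157.] [626. 152.] [506. 343.] [588. 328.]
```

>>> {"method": "move_arm", "body": {"targets": "-1 0 0.024 -0.046 0 0 0;-1 0 0.024 -0.046 0 0 0;-1 0 0.024 -0.046 0 0 0;-1 0 0.024 -0.046 0 0 0;-1 0 0.024 -0.046 0 0 0"}}

```text
clock: 13.52
eef_pos: [627.3, -149.2, 165.8]
tool_rot: [-3.14, -0.0, 0.205]
force: [7.1, -1.7, -16.3]
width: 9.7
gripper_force: 58.2
```

>>> {"method": "move_arm", "body": {"targets": "-1 0 0 0 0 0 0;-1 0 0 0 0 0 0;-1 0 0 0 0 0 0;-1 0 0 0 0 0 0;-1 0 0 0 0 0 0"}}

```text
clock: 13.93
eef_pos: [627.3, -149.3, 165.9]
tool_rot: [-3.14, -0.0, 0.205]
force: [6.6, -1.4, -15.3]
width: 9.4
gripper_force: 58.2
```

```bash
python3 wc.py
```

```text
t 13.93 tilt 15.33 [  6.6  -1.4 -15.3] +x edge 509.0 507 510 -x edge 508.0 440 512 
[509. 157.] [623. 152.] [504. 342.] [585. 326.]
```

>>> {"method": "move_arm", "body": {"targets": "-1 0 0.024 -0.045 0 0 0;-1 0 0.024 -0.045 0 0 0;-1 0 0.024 -0.045 0 0 0;-1 0 0.024 -0.045 0 0 0;-1 0 0.024 -0.045 0 0 0"}}

```text
clock: 14.4
eef_pos: [627.5, -150.3, 168.0]
tool_rot: [-3.14, -0.0, 0.205]
force: [6.7, -2.0, -16.2]
width: 9.7
gripper_force: 58.1
```

>>> {"method": "move_arm", "body": {"targets": "-1 0 0 0 0 0 0;-1 0 0 0 0 0 0;-1 0 0 0 0 0 0;-1 0 0 0 0 0 0;-1 0 0 0 0 0 0"}}

```text
clock: 14.82
eef_pos: [627.6, -150.4, 168.1]
tool_rot: [-3.14, -0.0, 0.205]
force: [6.4, -2.3, -14.9]
width: 9.9
gripper_force: 58.2
```

```bash
python3 wc.py
```

```text
t 14.82 tilt 15.82 [  6.4  -2.3 -14.9] +x edge 507.0 506 507 -x edge 507.0 440 511 
[507. 157.] [620. 151.] [503. 341.] [583. 325.]
```

>>> {"method": "move_arm", "body": {"targets": "-1 0 0.025 -0.045 0 0 0;-1 0 0.025 -0.045 0 0 0;-1 0 0.025 -0.045 0 0 0;-1 0 0.025 -0.045 0 0 0;-1 0 0.025 -0.045 0 0 0"}}

```text
clock: 15.28
eef_pos: [627.8, -151.5, 170.6]
tool_rot: [-3.14, -0.0, 0.206]
force: [7.6, -1.2, -13.4]
width: 9.3
gripper_force: 58.3
```

>>> {"method": "move_arm", "body": {"targets": "-1 0 0 0 0 0 0;-1 0 0 0 0 0 0;-1 0 0 0 0 0 0;-1 0 0 0 0 0 0;-1 0 0 0 0 0 0"}}

```text
clock: 15.7
eef_pos: [627.8, -151.6, 170.7]
tool_rot: [-3.14, -0.0, 0.206]
force: [6.2, -1.4, -12.9]
width: 9.8
gripper_force: 58.3
```

```bash
python3 wc.py
```

```text
t 15.70 tilt 16.40 [  6.2  -1.4 -12.9] +x edge 504.0 503 505 -x edge 504.5 440 510 
[505. 156.] [617. 151.] [501. 340.] [580. 324.]
```

>>> {"method": "move_arm", "body": {"targets": "-1 0 0.025 -0.044 0 0 0;-1 0 0.025 -0.044 0 0 0;-1 0 0.025 -0.044 0 0 0;-1 0 0.025 -0.044 0 0 0;-1 0 0.025 -0.044 0 0 0"}}

```text
clock: 16.17
eef_pos: [628.0, -152.6, 172.8]
tool_rot: [-3.14, -0.0, 0.206]
force: [6.4, -1.2, -13.8]
width: 9.7
gripper_force: 58.3
```

>>> {"method": "move_arm", "body": {"targets": "-1 0 0 0 0 0 0;-1 0 0 0 0 0 0;-1 0 0 0 0 0 0;-1 0 0 0 0 0 0;-1 0 0 0 0 0 0"}}

```text
clock: 16.58
eef_pos: [628.0, -152.7, 172.8]
tool_rot: [-3.14, -0.0, 0.206]
force: [6.4, -0.1, -13.2]
width: 9.7
gripper_force: 58.3
```

```bash
python3 wc.py
```

```text
t 16.58 tilt 16.87 [  6.4  -0.1 -13.2] +x edge 502.5 501 503 -x edge 503.5 440 509 
[503. 156.] [614. 150.] [499. 339.] [578. 323.]
```

>>> {"method": "move_arm", "body": {"targets": "-1 0 0.026 -0.044 0 0 0;-1 0 0.026 -0.044 0 0 0;-1 0 0.026 -0.044 0 0 0;-1 0 0.026 -0.044 0 0 0;-1 0 0.026 -0.044 0 0 0"}}

```text
clock: 17.05
eef_pos: [628.3, -153.8, 174.9]
tool_rot: [-3.139, -0.0, 0.206]
force: [6.9, -0.9, -14.0]
width: 9.7
gripper_force: 58.3
```

>>> {"method": "move_arm", "body": {"targets": "-1 0 0 0 0 0 0;-1 0 0 0 0 0 0;-1 0 0 0 0 0 0;-1 0 0 0 0 0 0;-1 0 0 0 0 0 0"}}

```text
clock: 17.47
eef_pos: [628.3, -153.8, 175.0]
tool_rot: [-3.139, -0.0, 0.206]
force: [7.4, -0.6, -13.8]
width: 9.8
gripper_force: 58.3
```

```bash
python3 wc.py
```

```text
t 17.47 tilt 17.35 [  7.4  -0.6 -13.8] +x edge 500.5 500 501 -x edge 503.0 440 509 
[502. 156.] [611. 150.] [497. 338.] [575. 322.]
```

>>> {"method": "move_arm", "body": {"targets": "-1 0 0 0 0 0 0;-1 0 0 0 0 0 0;-1 0 0 0 0 0 0;-1 0 0 0 0 0 0;-1 0 0 0 0 0 0"}}

```text
clock: 17.93
eef_pos: [628.3, -153.8, 175.0]
tool_rot: [-3.139, -0.0, 0.206]
force: [6.5, 0.4, -13.0]
width: 10.0
gripper_force: 58.3
```

```bash
python3 wc.py
```

```text
t 17.93 tilt 17.35 [  6.5   0.4 -13. ] +x edge 500.5 500 501 -x edge 503.0 440 509 
[502. 156.] [611. 150.] [497. 338.] [575. 322.]
```

Not creeping, so I continue.

>>> {"method": "move_arm", "body": {"targets": "-1 0 0.026 -0.043 0 0 0;-1 0 0.026 -0.043 0 0 0;-1 0 0.026 -0.043 0 0 0;-1 0 0.026 -0.043 0 0 0;-1 0 0.026 -0.043 0 0 0"}}

```text
clock: 18.4
eef_pos: [628.5, -154.8, 177.0]
tool_rot: [-3.139, 0.0, 0.206]
force: [7.0, -0.3, -14.2]
width: 10.0
gripper_force: 58.3
```

>>> {"method": "move_arm", "body": {"targets": "-1 0 0 0 0 0 0;-1 0 0 0 0 0 0;-1 0 0 0 0 0 0;-1 0 0 0 0 0 0;-1 0 0 0 0 0 0"}}

```text
clock: 18.82
eef_pos: [628.5, -154.9, 177.1]
tool_rot: [-3.139, -0.0, 0.206]
force: [6.7, -0.6, -13.1]
width: 9.9
gripper_force: 58.3
```

```bash
python3 wc.py
```

```text
t 18.82 tilt 17.83 [  6.7  -0.6 -13.1] +x edge 499.0 498 500 -x edge 518.5 440 527 
[500. 156.] [608. 150.] [496. 338.] [573. 321.]
```

The −x bottle is sliding at about 17.8°. Holding while it runs down.

>>> {"method": "move_arm", "body": {"targets": "-1 0 0 0 0 0 0;-1 0 0 0 0 0 0;-1 0 0 0 0 0 0;-1 0 0 0 0 0 0;-1 0 0 0 0 0 0"}}

```text
clock: 19.28
eef_pos: [628.5, -154.9, 177.0]
tool_rot: [-3.139, -0.0, 0.206]
force: [6.4, -0.9, -12.9]
width: 10.2
gripper_force: 58.3
```

>>> {"method": "move_arm", "body": {"targets": "-1 0 0 0 0 0 0;-1 0 0 0 0 0 0;-1 0 0 0 0 0 0;-1 0 0 0 0 0 0;-1 0 0 0 0 0 0"}}

```text
clock: 19.7
eef_pos: [628.5, -154.9, 177.1]
tool_rot: [-3.139, -0.0, 0.206]
force: [7.2, 0.7, -13.1]
width: 9.6
gripper_force: 58.4
```

```bash
python3 wc.py
```

```text
t 19.70 tilt 17.83 [  7.2   0.7 -13.1] +x edge 499.0 498 500 -x edge 579.5 440 597 
[500. 156.] [608. 150.] [496. 338.] [573. 321.]
```

>>> {"method": "move_arm", "body": {"targets": "-1 0 0 0 0 0 0;-1 0 0 0 0 0 0;-1 0 0 0 0 0 0;-1 0 0 0 0 0 0;-1 0 0 0 0 0 0"}}

```text
clock: 20.17
eef_pos: [628.5, -154.9, 177.1]
tool_rot: [-3.139, -0.0, 0.206]
force: [5.5, -0.7, -14.0]
width: 9.8
gripper_force: 58.4
```

```bash
python3 wc.py
```

```text
t 20.17 tilt 17.82 [  5.5  -0.7 -14. ] +x edge 499.0 498 500 -x edge 579.5 440 597 
[500. 156.] [608. 150.] [496. 337.] [573. 321.]
```

The −x bottle rests at the rail (edge 579 against 573 predicted) and the +x bottle has kept its place. I relieve the lift load, release the bar, and back off upwards.

>>> {"method": "move_arm", "body": {"targets": "-1 0 0 0.06 0 0 0;-1 0 0 0.06 0 0 0;-1 0 0 0 0 0 0;0 0 0 0 0 0 0;0 0 0 0 0 0 0"}}

```text
clock: 20.63
eef_pos: [627.3, -156.6, 178.5]
tool_rot: [-3.141, 0.002, 0.205]
force: [0.2, -0.6, 0.3]
width: 33.2
gripper_force: 0.0
```

>>> {"method": "move_arm", "body": {"targets": "0.2 0 0 0 0 0 0;0.2 0 0 0 0 0 0;0.2 0 0 0 0 0 0;0.2 0 0 0 0 0 0;0.2 0 0 0 0 0 0"}}

```text
clock: 21.05
eef_pos: [628.0, -156.9, 178.6]
tool_rot: [3.142, -0.0, 0.205]
force: [-0.0, -0.4, 0.3]
width: 51.4
gripper_force: 0.0
```

```bash
python3 wc.py;python3 -c "
from h import *
s=read_state();print(s['eef_pos'],s['width'])"
```

```text
t 21.05 tilt 18.17 [-0.  -0.4  0.3] +x edge 493.5 492 495 -x edge 440.0 440 440 
[496. 153.] [604. 147.] [493. 335.] [570. 318.] 
[ 628.02454134 -156.77576173  178.53542579] 51.29970382820836
```

Released cleanly, with force about zero. Now lift and travel behind the gauge handle, closing the fingers on the way.

>>> {"method": "move_arm", "body": {"targets": "0.2 0 0 -3 0 0 0;0.2 0 0 -3 0 0 0;0.2 0 0 -3 0 0 0;-1 0 -3.9 0 0 0 0;-1 0 -3.9 0 0 0 0"}}

```text
clock: 21.52
eef_pos: [613.4, -83.1, 270.7]
tool_rot: [3.138, -0.005, 0.198]
force: [-0.3, 1.9, -0.9]
width: 27.8
gripper_force: 0.0
```

>>> {"method": "move_arm", "body": {"targets": "-1 0 -3.9 0 0 0 0;-1 0 -3.9 0 0 0 0;-1 0 -3.9 0 0 0 0;-1 0 -3.9 0 0 0 0;-1 0 -3.9 0 0 0 0"}}

```text
clock: 21.93
eef_pos: [571.9, 112.2, 268.6]
tool_rot: [-3.142, -0.0, 0.205]
force: [0.2, -0.1, -0.3]
width: 0.0
gripper_force: 0.0
```

>>> {"method": "move_arm", "body": {"targets": "-1 0 -3.9 0 0 0 0;-1 0 -3.9 0 0 0 0;-1 0 -3.9 0 0 0 0;-1 0 0 0 0 0 0;-1 0 0 0 0 0 0"}}

```text
clock: 22.35
eef_pos: [547.5, 228.7, 268.3]
tool_rot: [-3.14, 0.0, 0.211]
force: [0.8, -0.9, -0.3]
width: 0.2
gripper_force: 0.0
```

```bash
python3 - <<'E'
from h import *
s=read_state();print(s['clock'],s['eef_pos'],s['tool_rot'],s['width'],s['force'])
q=s['eef_pos']-hinge;print(q@ex,q@ey)
d=shot('wrist','w2.png')
print(proj(d,[[556.5,184.4,84],hinge+ey*598+[0,0,34],hinge+ey*428+[0,0,53],hinge+ey*648]).round())
E
```

```text
22.35 [547.4771538  228.7274897  268.32092101] [-3.14016804e+00  1.98350316e-04  2.11011157e-01] 0.23715115860314623 [ 0.77161978 -0.91070239 -0.31790661]
0.5106531266135335 644.190576881385
[[381. 197.]
 [382. 198.]
 [611. 205.]
 [318. 188.]]
```

View pics/w2.png

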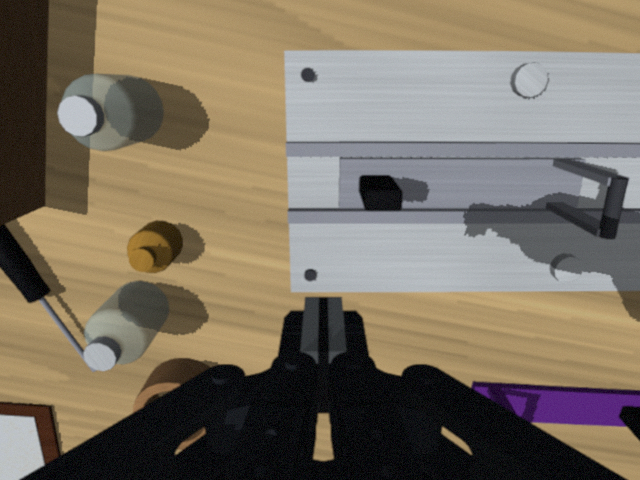

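The wrist view shows the handle top at about (381,193), as predicted, and the fingers shut behind it. I descend 15 mm farther back for clearance.

>>> {"method": "move_arm", "body": {"targets": "-1 0 -1.5 0 0 0 0;-1 0 0 3.6 0 0 0;-1 0 0 3.6 0 0 0;-1 0 0 3.6 0 0 0;-1 0 0 3.6 0 0 0"}}

```text
clock: 22.82
eef_pos: [546.7, 237.4, 123.4]
tool_rot: [3.141, -0.001, 0.202]
force: [0.7, 0.8, 0.3]
width: 0.1
gripper_force: 0.0
```

>>> {"method": "move_arm", "body": {"targets": "-1 0 0 3.6 0 0 0;-1 0 0 3.6 0 0 0;-1 0 0 0 0 0 0;-1 0 1 0 0 0 0;-1 0 0 0 0 0 0"}}

```text
clock: 23.23
eef_pos: [550.0, 226.6, 54.1]
tool_rot: [3.14, -0.002, 0.201]
force: [0.6, -1.2, 0.9]
width: -0.2
gripper_force: 0.0
```

>>> {"method": "move_arm", "body": {"targets": "-1 0 0.5 0 0 0 0;-1 0 0.5 0 0 0 0;-1 0 0.5 0 0 0 0;-1 0 0.5 0 0 0 0;-1 0 0.5 0 0 0 0"}}

```text
clock: 23.65
eef_pos: [553.6, 206.8, 53.7]
tool_rot: [-3.139, -0.003, 0.205]
force: [0.1, 5.5, 3.7]
width: 0.2
gripper_force: 2.2
```

```bash
python3 - <<'E'
from h import *
s=read_state();print(s['clock'],s['eef_pos'],s['tool_rot'],s['width'],s['force'])
q=s['eef_pos']-hinge;print(q@ex,q@ey,s['force']@ey)
E
```

```text
23.65 [553.62684425 206.8278045   53.70972098] [-3.13934548e+00 -2.85283225e-03  2.05328285e-01] 0.17155877066455352 [0.08717514 5.49382158 3.67632126]
2.0281292972998983 621.4944941678204 5.358622221668434
```

Contact with the handle (about 5 N while moving). Push it most of the way along the guide.

>>> {"method": "move_arm", "body": {"targets": "-1 0 0.8 0 0 0 0;-1 0 1.2 0 0 0 0;-1 0 1.5 0 0 0 0;-1 0 1.5 0 0 0 0;-1 0 1.5 0 0 0 0"}}

```text
clock: 24.07
eef_pos: [566.5, 143.2, 53.1]
tool_rot: [-3.139, -0.002, 0.207]
force: [-0.3, 3.8, 4.2]
width: 0.2
gripper_force: 2.3
```

>>> {"method": "move_arm", "body": {"targets": "-1 0 1.5 0 0 0 0;-1 0 1.5 0 0 0 0;-1 0 1.5 0 0 0 0;-1 0 1.5 0 0 0 0;-1 0 1.5 0 0 0 0"}}

```text
clock: 24.48
eef_pos: [581.7, 69.5, 53.1]
tool_rot: [-3.14, -0.001, 0.206]
force: [-1.9, 4.9, 4.7]
width: -0.2
gripper_force: 2.4
```

>>> {"method": "move_arm", "body": {"targets": "-1 0 1.2 0 0 0 0;-1 0 0.8 0 0 0 0;-1 0 0.5 0 0 0 0;-1 0 0.3 0 0 0 0;-1 0 0 0 0 0 0"}}

```text
clock: 24.9
eef_pos: [587.0, 40.6, 52.3]
tool_rot: [3.141, 0.0, 0.205]
force: [0.5, 0.7, -0.3]
width: -0.1
gripper_force: 0.2
```

```bash
cat > g.py <<'E'
from h import *
s=read_state();q=s['eef_pos']-hinge
print('t %.2f x %.1f y %.2f Fy %.2f'%(s['clock'],q@ex,q@ey,s['force']@ey),s['force'].round(1),s['tool_rot'].round(3))
E
python3 g.py; python3 - <<'E'
from h import *
W=np.zeros((600,800,3),np.uint8)
d=shot('side');W[:,:400]=cv2.resize(d['color'][110:260,235:335],(400,600),interpolation=3)[:,:,::-1]
d=shot('scene');W[:400,400:]=cv2.resize(d['color'][160:300,200:340],(400,400),interpolation=3)[:,:,::-1]
cv2.imwrite('pics/g1.png',W)
E
```

```text
t 24.90 x 0.5 y 451.93 Fy 0.63 [ 0.5  0.7 -0.3] [3.141 0.    0.205]
```

View pics/g1.png

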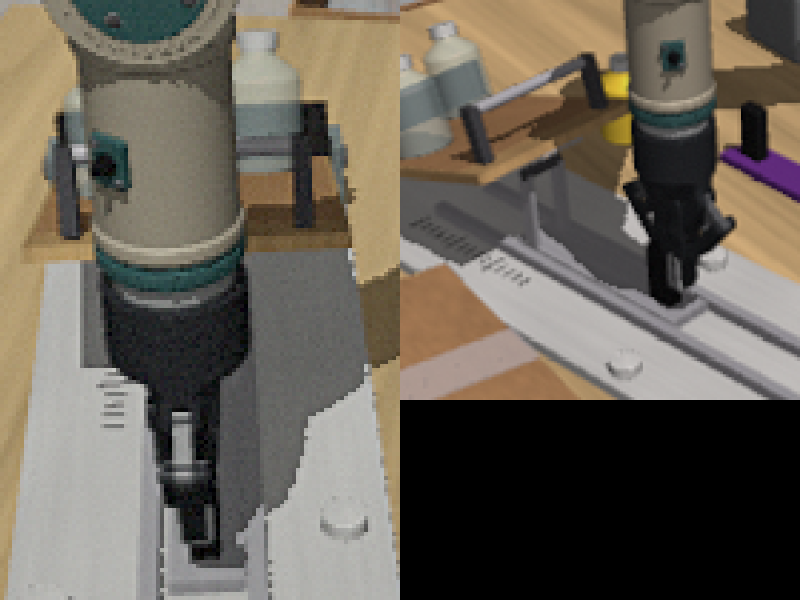

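The gauge follows well and its rod is now at the deck's edge. I approach to just short of the earliest possible contact.

>>> {"method": "move_arm", "body": {"targets": "-1 0 0.5 0 0 0 0;-1 0 0.6 0 0 0 0;-1 0 0.6 0 0 0 0;-1 0 0.6 0 0 0 0;-1 0 0.5 0 0 0 0"}}

```text
clock: 25.42
eef_pos: [592.6, 12.1, 52.1]
tool_rot: [3.141, 0.001, 0.204]
force: [0.1, 2.0, -1.3]
width: 0.3
gripper_force: 0.7
```

>>> {"method": "move_arm", "body": {"targets": "-1 0 0.3 0 0 0 0;-1 0 0.2 0 0 0 0;-1 0 0.1 0 0 0 0;-1 0 0.05 0 0 0 0;-1 0 0.05 0 0 0 0"}}

```text
clock: 25.83
eef_pos: [594.0, 7.0, 52.3]
tool_rot: [-3.141, 0.0, 0.205]
force: [-0.2, 1.2, -1.0]
width: -0.0
gripper_force: 0.7
```

```bash
python3 g.py
```

```text
t 25.83 x 0.5 y 417.63 Fy 1.19 [-0.2  1.2 -1. ] [-3.141  0.     0.205]
```

>>> {"method": "move_arm", "body": {"targets": "-1 0 0.03 0 0 0 0;-1 0 0.03 0 0 0 0;-1 0 0.03 0 0 0 0;-1 0 0.03 0 0 0 0;-1 0 0.03 0 0 0 0"}}

```text
clock: 26.25
eef_pos: [594.5, 5.4, 52.4]
tool_rot: [-3.142, -0.0, 0.205]
force: [0.7, 0.4, -1.1]
width: 0.0
gripper_force: 0.7
```

```bash
python3 g.py
```

```text
t 26.25 x 0.6 y 415.96 Fy 0.23 [ 0.7  0.4 -1.1] [-3.142 -0.     0.205]
```

>>> {"method": "move_arm", "body": {"targets": "-1 0 0.04 0 0 0 0;-1 0 0.04 0 0 0 0;-1 0 0.04 0 0 0 0;-1 0 0.04 0 0 0 0;-1 0 0.04 0 0 0 0"}}

```text
clock: 26.67
eef_pos: [594.8, 3.3, 52.4]
tool_rot: [3.142, -0.0, 0.205]
force: [-0.1, 1.3, -1.5]
width: -0.1
gripper_force: 0.8
```

>>> {"method": "move_arm", "body": {"targets": "-1 0 0.04 0 0 0 0;-1 0 0.04 0 0 0 0;-1 0 0.04 0 0 0 0;-1 0 0.04 0 0 0 0;-1 0 0.04 0 0 0 0"}}

```text
clock: 27.08
eef_pos: [595.3, 1.4, 52.4]
tool_rot: [-3.142, -0.0, 0.205]
force: [0.6, 0.5, -0.6]
width: 0.1
gripper_force: 0.8
```

```bash
python3 g.py
```

```text
t 27.08 x 0.5 y 411.85 Fy 0.40 [ 0.6  0.5 -0.6] [-3.142 -0.     0.205]
```

>>> {"method": "move_arm", "body": {"targets": "-1 0 0.035 0 0 0 0;-1 0 0.035 0 0 0 0;-1 0 0.035 0 0 0 0;-1 0 0.035 0 0 0 0;-1 0 0.035 0 0 0 0"}}

```text
clock: 27.5
eef_pos: [595.6, -0.3, 52.4]
tool_rot: [-3.142, -0.0, 0.205]
force: [-0.6, 1.6, -0.6]
width: -0.5
gripper_force: 0.8
```

```bash
python3 g.py
```

```text
t 27.50 x 0.5 y 410.14 Fy 1.67 [-0.6  1.6 -0.6] [-3.142 -0.     0.205]
```

>>> {"method": "move_arm", "body": {"targets": "-1 0 0.035 0 0 0 0;-1 0 0.035 0 0 0 0;-1 0 0.035 0 0 0 0;-1 0 0.035 0 0 0 0;-1 0 0.035 0 0 0 0"}}

```text
clock: 27.92
eef_pos: [595.9, -2.1, 52.4]
tool_rot: [3.142, -0.0, 0.205]
force: [-0.5, 1.7, -0.5]
width: -0.1
gripper_force: 0.8
```

>>> {"method": "move_arm", "body": {"targets": "-1 0 0.035 0 0 0 0;-1 0 0.035 0 0 0 0;-1 0 0.035 0 0 0 0;-1 0 0.035 0 0 0 0;-1 0 0.035 0 0 0 0"}}

```text
clock: 28.33
eef_pos: [596.3, -3.8, 52.4]
tool_rot: [-3.142, -0.0, 0.205]
force: [-0.4, 1.8, -1.3]
width: -0.1
gripper_force: 0.8
```

>>> {"method": "move_arm", "body": {"targets": "-1 0 0.035 0 0 0 0;-1 0 0.035 0 0 0 0;-1 0 0.035 0 0 0 0;-1 0 0.035 0 0 0 0;-1 0 0.035 0 0 0 0"}}

```text
clock: 28.75
eef_pos: [596.6, -5.5, 52.4]
tool_rot: [-3.142, -0.0, 0.205]
force: [-0.6, 2.8, -0.7]
width: 0.0
gripper_force: 0.8
```

>>> {"method": "move_arm", "body": {"targets": "-1 0 0.035 0 0 0 0;-1 0 0.035 0 0 0 0;-1 0 0.035 0 0 0 0;-1 0 0.035 0 0 0 0;-1 0 0.035 0 0 0 0"}}

```text
clock: 29.17
eef_pos: [597.0, -7.2, 52.4]
tool_rot: [3.142, -0.0, 0.205]
force: [-0.1, 1.0, -0.5]
width: -0.1
gripper_force: 0.8
```

>>> {"method": "move_arm", "body": {"targets": "-1 0 0.035 0 0 0 0;-1 0 0.035 0 0 0 0;-1 0 0.035 0 0 0 0;-1 0 0.035 0 0 0 0;-1 0 0.035 0 0 0 0"}}

```text
clock: 29.58
eef_pos: [597.4, -9.0, 52.4]
tool_rot: [3.142, -0.0, 0.205]
force: [0.3, 2.1, -0.2]
width: -0.1
gripper_force: 0.9
```

>>> {"method": "move_arm", "body": {"targets": "-1 0 0.035 0 0 0 0;-1 0 0.035 0 0 0 0;-1 0 0.035 0 0 0 0;-1 0 0.035 0 0 0 0;-1 0 0.035 0 0 0 0"}}

```text
clock: 30.0
eef_pos: [597.7, -10.7, 52.4]
tool_rot: [-3.142, -0.0, 0.205]
force: [-0.6, 1.8, -0.4]
width: -0.1
gripper_force: 0.9
```

>>> {"method": "move_arm", "body": {"targets": "-1 0 0.035 0 0 0 0;-1 0 0.035 0 0 0 0;-1 0 0.035 0 0 0 0;-1 0 0.035 0 0 0 0;-1 0 0.035 0 0 0 0"}}

```text
clock: 30.42
eef_pos: [598.1, -12.3, 52.4]
tool_rot: [-3.142, -0.0, 0.205]
force: [-0.0, 2.2, -1.0]
width: -0.4
gripper_force: 0.9
```

>>> {"method": "move_arm", "body": {"targets": "-1 0 0.035 0 0 0 0;-1 0 0.035 0 0 0 0;-1 0 0.035 0 0 0 0;-1 0 0.035 0 0 0 0;-1 0 0.035 0 0 0 0"}}

```text
clock: 30.83
eef_pos: [598.4, -13.5, 52.4]
tool_rot: [-3.141, 0.0, 0.205]
force: [-0.9, 3.7, 1.1]
width: -0.0
gripper_force: 1.7
```

Force and pad reading rise, so contact is starting. One finer step.

>>> {"method": "move_arm", "body": {"targets": "-1 0 0.02 0 0 0 0;-1 0 0.02 0 0 0 0;-1 0 0 0 0 0 0;-1 0 0 0 0 0 0"}}

```text
clock: 31.17
eef_pos: [598.4, -13.7, 52.4]
tool_rot: [-3.141, 0.0, 0.205]
force: [-1.8, 4.2, 0.3]
width: 0.0
gripper_force: 2.5
```

```bash
python3 g.py; python3 g.py
```

```text
t 31.17 x 0.5 y 396.51 Fy 4.52 [-1.8  4.2  0.3] [-3.141  0.     0.205]
t 31.17 x 0.5 y 396.51 Fy 4.52 [-1.8  4.2  0.3] [-3.141  0.     0.205]
```

>>> {"method": "move_arm", "body": {"targets": "-1 0 0.02 0 0 0 0;-1 0 0.02 0 0 0 0;-1 0 0 0 0 0 0;-1 0 0 0 0 0 0"}}

```text
clock: 31.5
eef_pos: [598.4, -13.7, 52.4]
tool_rot: [-3.14, 0.0, 0.205]
force: [-1.3, 5.6, 0.2]
width: 0.1
gripper_force: 2.9
```

A firm stop: no more travel, about 5.7 N including 2 N of friction. Backing off straight behind, then up.

>>> {"method": "move_arm", "body": {"targets": "-1 0 -0.05 0 0 0 0;-1 0 -0.1 0 0 0 0;-1 0 -0.4 0 0 0 0;-1 0 -1 0 0 0 0;-1 0 -1.5 0 0 0 0"}}

```text
clock: 31.92
eef_pos: [592.9, 12.6, 52.5]
tool_rot: [3.139, -0.001, 0.201]
force: [0.8, 0.4, -0.6]
width: -0.0
gripper_force: 0.0
```

>>> {"method": "move_arm", "body": {"targets": "-1 0 -1 0 0 0 0;-1 0 0 -3.5 0 0 0;-1 0 0 -3.5 0 0 0;-1 0 0 -3.5 0 0 0;-1 0 0 -3.5 0 0 0"}}

```text
clock: 32.33
eef_pos: [590.0, 25.0, 193.9]
tool_rot: [3.141, 0.0, 0.205]
force: [0.8, 0.7, 0.2]
width: -0.4
gripper_force: 0.0
```

>>> {"method": "move_arm", "body": {"targets": "-1 0 -3.5 -3.5 0 0 0;-1 0 -3.5 0 0 0 0;-1 0 -3.5 0 0 0 0;-1 0 0 0 0 0 0;-1 0 0 0 0 0 0"}}

```text
clock: 32.75
eef_pos: [569.3, 125.5, 222.2]
tool_rot: [-3.141, -0.001, 0.21]
force: [0.9, -0.9, 0.1]
width: -0.0
gripper_force: 0.0
```

```bash
python3 g.py; python3 - <<'E'
from h import *
W=np.zeros((480,800,3),np.uint8)
d=shot('wrist');print('handle top pred at handle y=',[(y,proj(d,[hinge+ey*y+[0,0,34]])[0].round(1)) for y in(370,374,380)])
W[:240,:320]=cv2.resize(d['color'],(320,240))[:,:,::-1]
d=shot('side');W[240:480,:320]=cv2.resize(d['color'][120:240,225:385],(320,240),interpolation=3)[:,:,::-1]
d=shot('scene');W[:,320:]=cv2.resize(d['color'][160:290,170:300],(480,480),interpolation=3)[:,:,::-1]
t=np.radians(17.8)
print('scene bar pred',proj(d,[deck(65,285,60,t),deck(-65,285,60,t)]).round(1).tolist())
cv2.imwrite('pics/f1.png',W)
E
```

```text
t 32.75 x 0.7 y 538.64 Fy -1.09 [ 0.9 -0.9  0.1] [-3.141e+00 -1.000e-03  2.100e-01]
handle top pred at handle y= [(370, array([567.9, 215.4])), (374, array([562.2, 215.4])), (380, array([553.6, 215.3]))]
scene bar pred [[226.6, 197.6], [263.6, 181.1]]
```

View pics/f1.png

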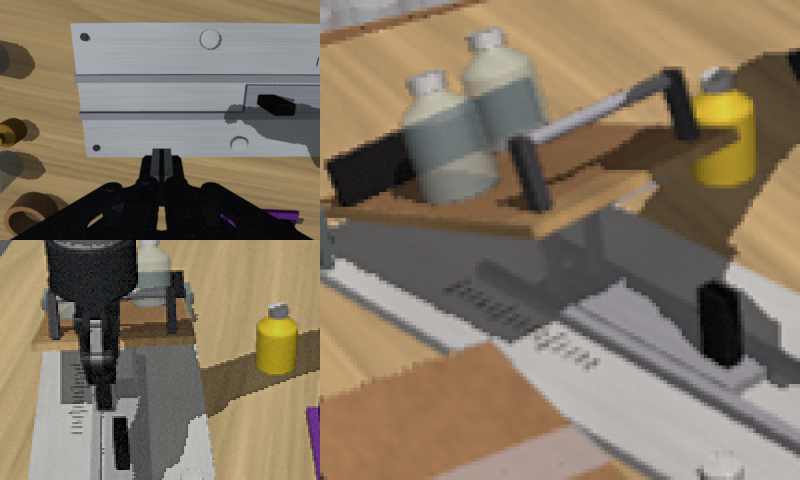

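The pictures show the gauge under the deck. The bar is at scene (223,198)–(266,183), matching the prediction for 17.8°. The −x bottle is at the rail and the +x bottle is still in place. Handing in.

```bash
python3 -c "
from cell import order
print(order.finish_job())"
```

```text
the job is handed in; nothing more can be done
None
```

The job is handed in: the −x bottle slipped to the stop rail at about 17.8° of tilt, the other bottle kept its place, and the deck was left at that angle with the gauge rod pushed in until it met the strip (about 4 N net, then let go).

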